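# Release the cured hubs from the curing dial

## Task

The hubs in the four pockets of the curing dial that come to the chute next are finished: draw the lock pin, park it upright in the side notch of the deck, then turn the dial's knob exactly four clicks clockwise, so that they slide down the chute into the catch tray (lift none out of the dial), and put every finished hub into the red bin. The two hubs behind them are still curing and stay in the dial; with the four clicks done, lock it again with the pin fully down in its bore. Do not disturb the glue bottle or the hex key.

Things in the scene. Friction and masses are not known exactly. Their poses are not given: they have to be found in the camera images.
- dial_unit: fixed curing dial. Origin on the bench under its axis; x along the chute towards the catch tray, z up, y to the left of x. Deck top 85 mm up, 10 mm thick, x and y -100 to 100 mm, rounded except at the notch. On it a white star wheel: 8 pockets 45 deg apart at 68 mm radius, hubs standing in them inside a rim 16 mm high. From x = 44 mm on the deck has a slot 54 mm wide over the chute
- axis (a point): the dial's axis at the deck's top, 85 mm up; axes as the unit. Pocket k stands at k x 45 deg, counter-clockwise from above from unit x; pocket 0, over the slot, is empty at the start. Each clockwise click brings the next pocket over the slot and its hub slides by itself down the chute. Any of pockets 1 to 4 may be empty; 5 and 6 are full, 7 is empty
- dial (a joint): turn of star wheel, index wheel and knob together, rad; 0 at the start, growing clockwise from above. A detent (click) every 0.785 rad (45 deg), about 0.3 Nm to pass from one to the next; let go, it springs into the nearest click to within 0.05. The lock pin blocks it (play 0.04) while in its bore and fits in at every click
- knob (a point): middle of the black bar knob on the axis, 146 mm up; turns with it, y along the bar. Bar 14 mm thick, 52 mm long, from 129 to 163 mm up, a white line on one half of its top; at dial 0 the bar lies along unit y, the line towards +y. Below it the notched steel index wheel, 45 mm radius, top 121 mm up
- lock_pin: steel pin, 60 g: shank 8 mm across, 67 mm long, round end; above it a collar 20 mm across, 4 mm thick; above that a head 16 mm across, 36 mm high. Origin at the collar's underside on the axis, z to the head. At the start upright, shank through a notch of the index wheel and 30 mm down into a 10 mm bore in the deck, collar 1 mm over the wheel: free once lifted 68 mm
- pin_bore (a point): where the pin's origin is while it locks the dial: unit frame x = -38 mm, y = 0, 122 mm above the bench; axes as the unit
- notch (a point): parking notch: slot 11.6 mm wide in the deck's edge (unit x 76 to 88 mm, y -75 to -100 mm), open to the unit's -y side and through the deck, free below. The point, on the deck's top (85 mm up) at x = 82, y = -81 mm, is where the pin's origin is when parked: shank in the slot, collar resting on the deck. Axes as the unit
- tray (a point): middle of the catch tray's floor, unit x = 168 mm, 4 mm above the bench; axes as the unit. Steel tray with rubber mat, 100 mm long in x, 122 mm wide in y, wall 18 mm high, at the foot of the chute (58 mm wide). Hubs end up in it standing, lying or tilted; there is room for two or three, later ones would queue on the chute
- red_bin: small red plastic open bin, loose, about 0.25 kg: 83 mm in its x, 98 mm in its y, 62 mm high, wall 2 mm, a few tiny black clips on its floor; origin in the middle of its underside, z up
- hub_1: black turned flanged hub, all alike: 41 mm across the flange, 39 mm high, 28 g; origin mid-underside, z along its axis; starts in pocket 1, finished (may be absent)
- hub_1_mid (a point): the middle of hub_1, 19.5 mm above its underside on its axis
- hub_2: black turned flanged hub, all alike: 41 mm across the flange, 39 mm high, 28 g; origin mid-underside, z along its axis; starts in pocket 2, finished (may be absent)
- hub_2_mid (a point): the middle of hub_2, 19.5 mm above its underside on its axis
- hub_3: black turned flanged hub, all alike: 41 mm across the flange, 39 mm high, 28 g; origin mid-underside, z along its axis; starts in pocket 3, finished (may be absent)
- hub_3_mid (a point): the middle of hub_3, 19.5 mm above its underside on its axis
- hub_4: black turned flanged hub, all alike: 41 mm across the flange, 39 mm high, 28 g; origin mid-underside, z along its axis; starts in pocket 4, finished (may be absent)
- hub_4_mid (a point): the middle of hub_4, 19.5 mm above its underside on its axis
- hub_5: black turned flanged hub, all alike: 41 mm across the flange, 39 mm high, 28 g; origin mid-underside, z along its axis; starts in pocket 5, still curing
- hub_5_mid (a point): the middle of hub_5, 19.5 mm above its underside on its axis
- hub_6: black turned flanged hub, all alike: 41 mm across the flange, 39 mm high, 28 g; origin mid-underside, z along its axis; starts in pocket 6, still curing
- hub_6_mid (a point): the middle of hub_6, 19.5 mm above its underside on its axis
- glue_bottle: bystander: red bottle of retaining compound, 29 x 40 x 134 mm, loose; origin at its underside
- hex_key: bystander: hex key lying flat, 88 x 31 x 6 mm, loose
Mind the look-alikes: they are no part of the job. Leave any yellow look-alike of the hub_2 alone.

How it is judged:
On the way, in this order (a step that is already met when the one before it is completed fails the run):
1. the lock pin is parked upright in the side notch, let go, with the dial still at its first click position (horizontal distance between lock_pin and notch below 0.009 m and z of lock_pin in the frame of notch between -0.004 and 0.005 m and angle between lock_pin's own z axis and vertical below 0.15 rad and contact force between the fingers and lock_pin below 0.1 N and value of joint dial below 0.3 rad), for 0.3 s.
2. the dial rests four clicks on, let go (value of joint dial between 3.02159 and 3.26159 rad and contact force between the fingers and dial below 0.1 N), for 0.3 s.
At the end, for the whole second after the job is handed in: Pin back in its bore, fully down (5 mm) and upright (0.15 rad); dial four clicks on (3.14 rad, within 0.12); each finished hub at rest in the upright bin, its middle below 75 mm over its underside; both curing hubs on the deck within 90 mm of the axis (horizontal distance between lock_pin and pin_bore below 0.008 m and z of lock_pin in the frame of pin_bore between -0.005 and 0.005 m and angle between each of lock_pin, red_bin's own z axis and vertical below 0.15 rad and value of joint dial between 3.02159 and 3.26159 rad and x of hub_1_mid in the frame of red_bin between -0.041 and 0.041 m and y of hub_1_mid in the frame of red_bin between -0.049 and 0.049 m and z of hub_1_mid in the frame of red_bin between 0 and 0.075 m and linear speed of each of hub_1, hub_2, hub_3, hub_4, red_bin below 0.02 m/s and x of hub_2_mid in the frame of red_bin between -0.041 and 0.041 m and y of hub_2_mid in the frame of red_bin between -0.049 and 0.049 m and z of hub_2_mid in the frame of red_bin between 0 and 0.075 m and x of hub_3_mid in the frame of red_bin between -0.041 and 0.041 m and y of hub_3_mid in the frame of red_bin between -0.049 and 0.049 m and z of hub_3_mid in the frame of red_bin between 0 and 0.075 m and x of hub_4_mid in the frame of red_bin between -0.041 and 0.041 m and y of hub_4_mid in the frame of red_bin between -0.049 and 0.049 m and z of hub_4_mid in the frame of red_bin between 0 and 0.075 m and horizontal distance between each of hub_5_mid, hub_6_mid and axis below 0.09 m and z of each of hub_5_mid, hub_6_mid in the frame of axis above 0.005 m); the robot touches nothing.
It fails at once if a curing hub comes down from the deck (z of any of hub_5_mid, hub_6_mid in the frame of axis below 0 m).
It fails at once if a hub is lifted out of its pocket instead of going down the chute ((horizontal distance between hub_1_mid and axis below 0.08 m and z of hub_1_mid in the frame of axis between 0.038 and 0.07 m) or (horizontal distance between hub_2_mid and axis below 0.08 m and z of hub_2_mid in the frame of axis between 0.038 and 0.07 m) or (horizontal distance between hub_3_mid and axis below 0.08 m and z of hub_3_mid in the frame of axis between 0.038 and 0.07 m) or (horizontal distance between hub_4_mid and axis below 0.08 m and z of hub_4_mid in the frame of axis between 0.038 and 0.07 m) or (horizontal distance between hub_5_mid and axis below 0.08 m and z of hub_5_mid in the frame of axis between 0.038 and 0.07 m) or (horizontal distance between hub_6_mid and axis below 0.08 m and z of hub_6_mid in the frame of axis between 0.038 and 0.07 m)).
It fails at once if the bottle or the hex key is moved more than 40 mm (distance of any of glue_bottle, hex_key from where it was at the start of the episode above 0.04 m).
Of hub_1, hub_2, hub_3, hub_4 only 2 to 4 are there at a start; the rules pass over those that are not, and their reading is None.
At some moment in a run one of red_bin may be knocked a few centimetres aside while the robot is not near it.
It also fails if it takes over 210 s, if anything falls off the work surface, if the arm or the gripper's body presses on something with over 40 N, if the wrist force passes 120 N, or if a joint passes its speed limit or range.

## Robot

A 6-joint arm with a two-finger parallel gripper is mounted at the origin on a cart in front of the work surface, level with it; the furniture and walls round the work are solid. World frame = base frame: x ahead of the robot, y to its left, z up, the work surface at z = 0. Lengths are in m, angles in rad, forces in N, time in s.
With the tool pointing down it reaches from about 0.35 to 0.975 m from the base axis. Payload 7.1 kg.
Tool frame: the origin (TCP) lies midway between the tips of the shut fingers; the grasp point (between the pads) lies 19 mm behind it; z points along the fingers, y is the line along which they close (so a half turn about z gives the same grasp; the last joint's range is limited). The gripper opens to 88 mm and grips with 3 to 60 N. Pads are 20 mm wide; open, the fingers measure 115 mm over their backs; the gripper's body (75 mm by 178 mm) begins 61 mm behind the grasp point.
Start: joints at [-1.277, 0.423, 1.63, -0, 1.089, -0.019], TCP at [0.192, -0.595, 0.193] pointing down, gripper open.
Joint ranges: [-3, 3], [-0.9, 2.11], [0.09, 2.58], [-1.31, 4.45], [0.11, 2.69], [-2.54, 2.54]. Speed limits (rad/s): [2.39, 2.39, 3.01, 3.14, 3.14, 3.14].

## Interface

Orientations are given as a unit quaternion [w, x, y, z].
In Python, from station import move_pose, movel, movej, command_gripper, wait, inverse_kinematics, read_camera, camera_info, MotionError, job_done, get_time, get_joint_pos, get_qvel, get_effort, get_tcp_pos, get_ee_rot, get_ft_force, get_ft_torque, get_grip_width, get_finger_force gives the robot as it stands. Calls block until the motion is done:
- move_pose(position, orientation): joint-space move of the TCP to a pose.
- movel(position, frame=None, v=0.15, until_force=None): straight line of the TCP; frame=None keeps the orientation; v is the mean speed in m/s. With until_force (N) it stops when the force on the tool has changed by that much, and returns True; else False.
- movej(angles): joint-space move.
- command_gripper(opening): opening from 0.0 (shut) to 1.0 (fully open); the grip force is fixed at half the most; returns when the fingers have stopped.
- wait(seconds).
- inverse_kinematics(position, orientation): joint angles nearest the present ones, or None.
- read_camera(name): name is "scene" or "top" or "wrist"; returns the picture (480x640x3 uint8, red, green, blue); there is no depth.
- camera_info(name): a dict with "intrinsics" (3x3 intrinsics, pixels), "T" (4x4, takes a point from camera to world coordinates); the wrist camera has in their place "tool_from_camera" (4x4, takes a point from camera to tool coordinates, whose origin is the TCP and whose axes are the flange's). Camera axes: x right, y up, looking along -z (the intrinsics and any distortion apply to the point x, -y, -z); pixel columns grow to the right and rows downward; lengths in m; the calibration is good to about 2 mm. A picture is of the moment at which its call begins: read the wrist's pose just before it. camera_info takes no time and is no camera call.
A pose or a line that the arm cannot do raises MotionError and nothing moves.
- job_done(): hands the job in; it is judged then, once.
Readings, each from a call of its own:
- get_time(): time.
- get_joint_pos(): joint angles.
- get_qvel(): joint speeds.
- get_effort(): joint torques, N m.
- get_tcp_pos(): TCP position.
- get_ee_rot(): TCP orientation.
- get_ft_force(): force on the tool from outside, world axes, zero at the start.
- get_ft_torque(): the same for the moment, N m.
- get_grip_width(): opening from 0.0 (shut) to 1.0 (fully open).
- get_finger_force(): force on a finger pad.
Only numpy, scipy, OpenCV 4.12 (cv2) and the standard library are available. Lean on these libraries where they do the work, as an engineer would, in place of code of your own. Each camera call takes 0.05 s, during which the arm holds its last target. There are 200 camera calls.

## Working session

There is one attempt and no reset: what is moved stays moved. The work goes in short steps, each a Python script; the robot and the scene stay as the last script left them, time stands still between calls to the robot, and variables do not carry over. Pictures are saved under pics/ and viewed, at most 14 in all, crops included, and the job is handed in when it is done.

```bash
mkdir -p pics; ls; python3 - <<'E'
from station import *
import cv2,numpy as np
np.set_printoptions(precision=4,suppress=True)
for n in("top","scene"):
    im=read_camera(n);cv2.imwrite(f"pics/{n}0.png",im[:,:,::-1]);i=camera_info(n);print(n,i)
print(camera_info("wrist"),get_ee_rot())
E
```

```text
pics
top {'intrinsics': array([[518.2798,   0.    , 309.9074],
       [  0.    , 518.2798, 242.8135],
       [  0.    ,   0.    ,   1.    ]]), 'T': array([[ 0.0129,  0.9975, -0.0695,  0.3878],
       [-0.9999,  0.0122, -0.0104, -0.313 ],
       [-0.0096,  0.0696,  0.9975,  1.0535],
       [ 0.    ,  0.    ,  0.    ,  1.    ]])}
scene {'intrinsics': array([[439.4909,   0.    , 315.0816],
       [  0.    , 439.4909, 244.242 ],
       [  0.    ,   0.    ,   1.    ]]), 'T': array([[ 0.5412,  0.4429, -0.7148, -0.1787],
       [-0.8409,  0.2943, -0.4543, -0.7075],
       [ 0.0091,  0.8469,  0.5317,  0.5624],
       [ 0.    ,  0.    ,  0.    ,  1.    ]])}
{'intrinsics': array([[398.9262,   0.    , 320.3395],
       [  0.    , 398.9262, 242.371 ],
       [  0.    ,   0.    ,   1.    ]]), 'tool_from_camera': array([[ 0.0006,  0.9645,  0.264 ,  0.0718],
       [ 1.    , -0.0005, -0.0003, -0.0004],
       [-0.0002,  0.264 , -0.9645, -0.1909],
       [ 0.    ,  0.    ,  0.    ,  1.    ]])} [-0.0007  0.9878  0.1557 -0.0001]
```

View pics/top0.png

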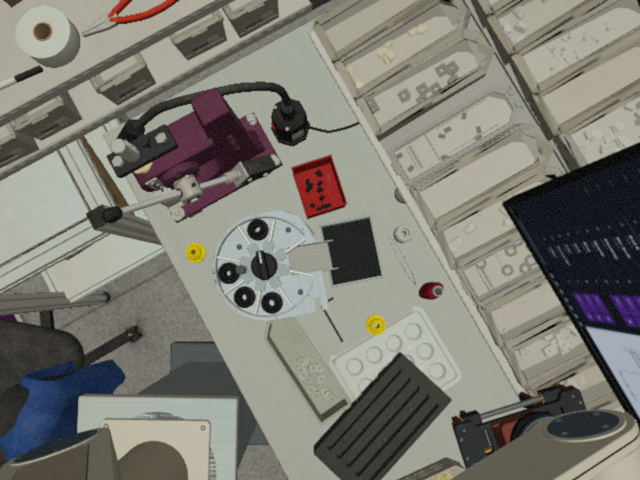

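View pics/scene0.png

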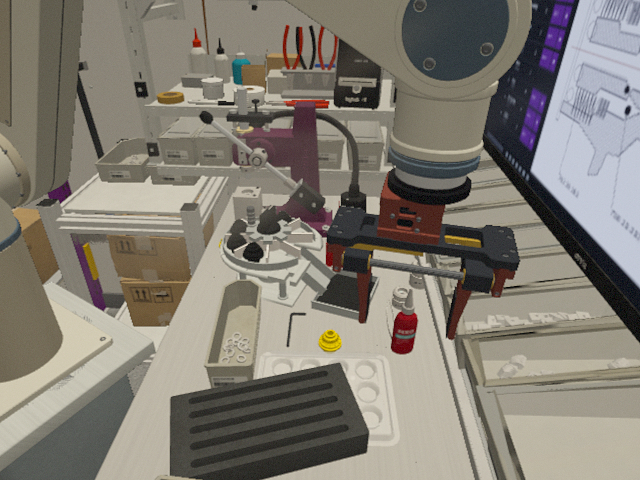

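```bash
cat > h.py <<'E'
from station import *
import cv2,numpy as np
np.set_printoptions(precision=4,suppress=True)
def ray(n,uv,T=None):
    i=camera_info(n);K=i["intrinsics"]
    T=i["T"] if T is None else T
    d=np.linalg.inv(K)@[uv[0],uv[1],1];d=d*[1,-1,-1]
    return T[:3,3],T[:3,:3]@d
def onz(n,uv,z,T=None):
    o,d=ray(n,uv,T);return o+d*(z-o[2])/d[2]
def proj(n,p,T=None):
    i=camera_info(n);T=i["T"] if T is None else T
    q=np.linalg.inv(T)@[*p,1];q=i["intrinsics"]@(q[:3]*[1,-1,-1]);return q[:2]/q[2]
def toolT():
    from scipy.spatial.transform import Rotation as R
    w,x,y,z=get_ee_rot();T=np.eye(4);T[:3,:3]=R.from_quat([x,y,z,w]).as_matrix();T[:3,3]=get_tcp_pos();return T
def wristT(): return toolT()@camera_info("wrist")["tool_from_camera"]
def snap(n,name):
    T=wristT() if n=="wrist" else camera_info(n)["T"]
    im=read_camera(n)[:,:,::-1].copy();cv2.imwrite(f"pics/{name}.png",im);np.save(f"pics/{name}.npy",T);return im,T
def down(yaw):
    # tool z down, tool y (closing) at world angle yaw
    from scipy.spatial.transform import Rotation as R
    y=np.array([np.cos(yaw),np.sin(yaw),0]);z=np.array([0,0,-1.]);x=np.cross(y,z)
    q=R.from_matrix(np.c_[x,y,z]).as_quat();return np.array([q[3],q[0],q[1],q[2]])
E
python3 - <<'E'
from h import *
im=cv2.imread("pics/top0.png")
c=im[150:350,180:400];cv2.imwrite("pics/c1.png",cv2.resize(c,None,fx=3.6,fy=3,interpolation=cv2.INTER_CUBIC) if 0 else cv2.resize(c,(660,600),interpolation=cv2.INTER_CUBIC))
print(get_joint_pos(),get_time())
E
```

```text
[-1.277   0.4238  1.6306 -0.      1.0886 -0.019 ] 0.1
```

View pics/c1.png

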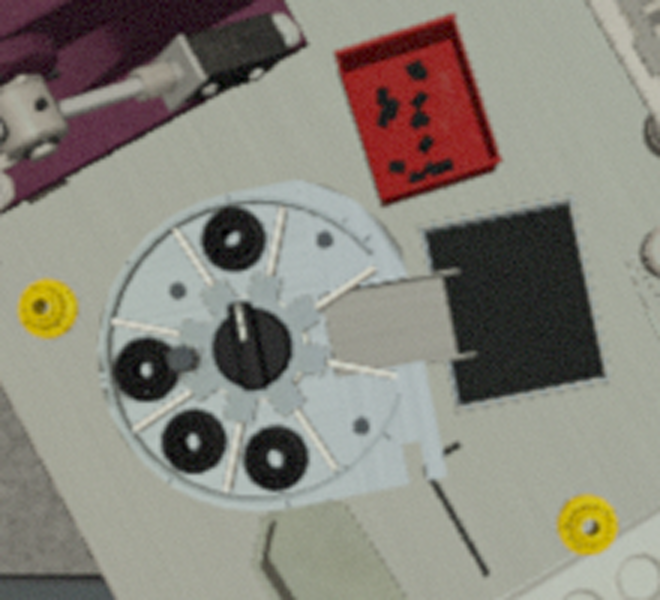

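```bash
python3 - <<'E'
from h import *
im=cv2.imread("pics/top0.png")
P=lambda x,y,z:onz("top",(180+x/3-.33,150+y/3-.33),z)
c=np.array([P(x,y,.018) for x,y in[(425,228),(570,203),(606,378),(460,405)]])
print("tray",c,"ctr",c.mean(0),[np.linalg.norm(c[i]-c[i-1]) for i in range(4)])
d=c[1]+c[2]-c[0]-c[3];d/=np.linalg.norm(d);yaw=np.arctan2(d[1],d[0]);print("yaw",yaw, "alt",np.arctan2(*(c[2]+c[3]-c[0]-c[1])[1::-1])+np.pi/2)
ax=c.mean(0)-.168*d;print("axis from tray",ax[:2])
print("knob",P(252,347,.163),"pin",P(182,353,.16))
h={k:P(*p,.124) for k,p in{2:(235,240),4:(147,370),5:(194,441),6:(276,459)}.items()}
for k,p in h.items():
    print(k,p[:2],"axis est",(p[:2]-.068*np.array([np.cos(yaw+k*np.pi/4),np.sin(yaw+k*np.pi/4)])))
b=np.array([P(x,y,.062) for x,y in[(337,52),(454,15),(500,160),(384,205)]])
print("bin",b,b.mean(0),[np.linalg.norm(b[i]-b[i-1]) for i in range(4)])
print(P(587,525,.02),P(47,307,.02),"lever",P(290,28,.15),P(200,90,.1))
# bottle, hex
print("hex",P(450,447,0),P(432,478,0),P(487,575,0),"bottle",onz("top",(431,291),.1))
E
```

```text
tray [[ 0.4948 -0.3246  0.018 ]
 [ 0.5127 -0.4214  0.018 ]
 [ 0.3962 -0.4459  0.018 ]
 [ 0.377  -0.3492  0.018 ]] ctr [ 0.4452 -0.3853  0.018 ] [np.float64(0.12026887542267496), np.float64(0.09847200604975977), np.float64(0.11910755612514905), np.float64(0.0985709249362773)]
yaw -1.3814395668304082 alt -1.36463488310523
axis from tray [ 0.4136 -0.2203]
knob [ 0.4101 -0.2247  0.163 ] pin [ 0.4063 -0.1842  0.16  ]
2 [ 0.4752 -0.2094] axis est [ 0.4084 -0.2222]
4 [ 0.3966 -0.1583] axis est [ 0.4094 -0.225 ]
5 [ 0.3547 -0.1873] axis est [ 0.411  -0.2255]
6 [ 0.3447 -0.2364] axis est [ 0.4115 -0.2236]
bin [[ 0.6038 -0.266   0.062 ]
 [ 0.6289 -0.3413  0.062 ]
 [ 0.5347 -0.3718  0.062 ]
 [ 0.5047 -0.2977  0.062 ]] [ 0.568  -0.3192  0.062 ] [np.float64(0.10400002611724891), np.float64(0.07937354846777236), np.float64(0.09897383318691591), np.float64(0.07994266104359744)]
[ 0.2994 -0.4334  0.02  ] [ 0.4386 -0.0732  0.02  ] lever [ 0.5987 -0.2422  0.15  ] [ 0.5707 -0.1831  0.1   ]
hex [ 0.3486 -0.3434  0.    ] [ 0.3276 -0.3315  0.    ] [ 0.2636 -0.369   0.    ] bottle [ 0.3687 -0.5255  0.1   ]
```

```bash
python3 - <<'E'
from h import *
def tri(a,b):
    o1,d1=ray("top",a);o2,d2=ray("scene",b)
    A=np.c_[d1,-d2];s=np.linalg.lstsq(A,o2-o1,rcond=None)[0]
    p,q=o1+s[0]*d1,o2+s[1]*d2;return (p+q)/2,np.linalg.norm(p-q)
print(tri((277,159),(318,205)),tri((103,215),(207,117)),tri((190,188),(255,157)))
yaw=-1.375;ax=np.array([.410,-.2243]);R=np.array([[np.cos(yaw),-np.sin(yaw)],[np.sin(yaw),np.cos(yaw)]])
movel([.25,-.5,.30])
p=ax+R@[10,-20] if 0 else ax+R@np.array([.02,-.02])
move_pose([*p,.28],down(.196))
im,T=snap("wrist","w1");print(get_tcp_pos(),get_joint_pos())
for u in[(-.038,0,.162),(0,0,.163),(.082,-.081,.085),(.168,0,.004)]:
    print(u,proj("wrist",[*(ax+R@u[:2]),u[2]],T))
E
```

```text
(array([ 0.6049, -0.2299,  0.0955]), np.float64(0.02272717798975743)) (array([ 0.4826, -0.0031,  0.2931]), np.float64(0.013123854150898943)) (array([ 0.5323, -0.1012,  0.2075]), np.float64(0.009205035778989885))
[ 0.3942 -0.2488  0.28  ] [-0.5884  0.0819  1.8755 -0.0003  1.1841 -0.7818]
(-0.038, 0, 0.162) [347.386  151.9257]
(0, 0, 0.163) [346.656  202.0016]
(0.082, -0.081, 0.085) [261.2953 269.0194]
(0.168, 0, 0.004) [336.7631 312.0877]
```

View pics/w1.png

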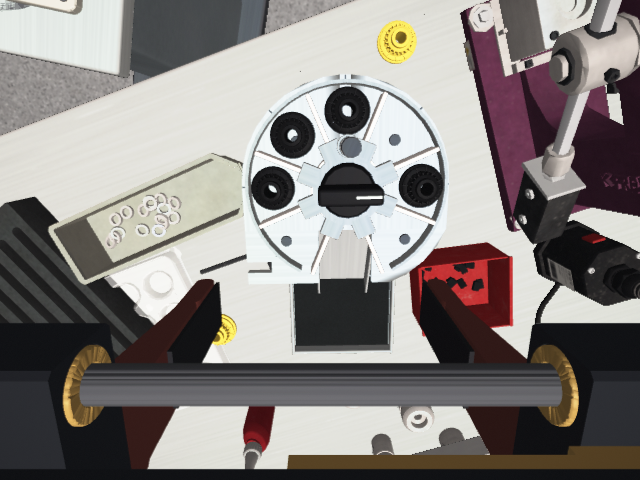

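```bash
python3 - <<'E'
from h import *
im=cv2.imread("pics/w1.png")
c=im[120:290,235:455];cv2.imwrite("pics/c2.png",cv2.resize(c,(770,595),interpolation=cv2.INTER_CUBIC))
E
```

```text
(no output)
```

View pics/c2.png

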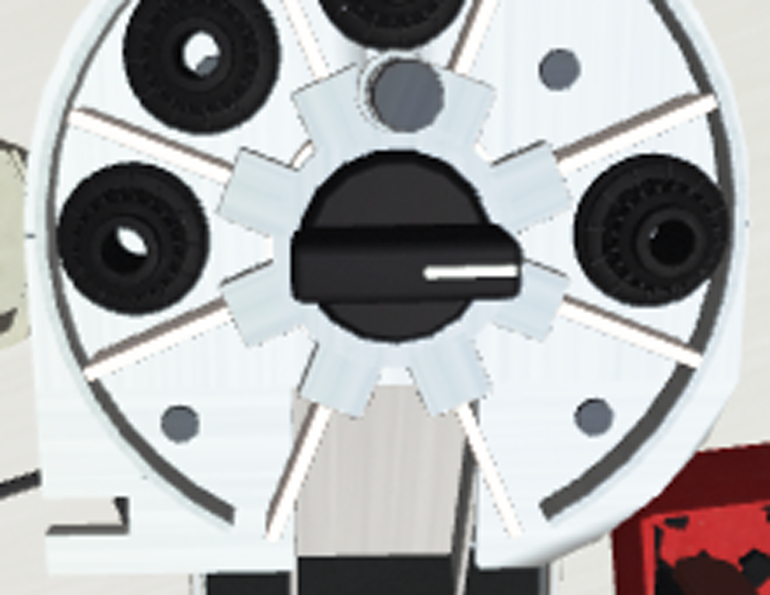

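```bash
python3 - <<'E'
from h import *
T=np.load("pics/w1.npy")
P=lambda x,y,z:onz("wrist",(235+x/3.5-.36,120+y/3.5-.36),z,T)[:2]
obs=[((-.038,0),P(407,95,.162)),((0,0),P(407,272,.163)),((0.082,-.075),P(129,515.5,.085)),((0.082,-.100),P(46,515.5,.085)),
 # hub bore tops approx by flange outline centre at z~.09
 ]
U=np.array([o[0] for o in obs]);W=np.array([o[1] for o in obs])
uc,wc=U.mean(0),W.mean(0);H=(U-uc).T@(W-wc);th=np.arctan2(H[0,1]-H[1,0],H[0,0]+H[1,1])
R=np.array([[np.cos(th),-np.sin(th)],[np.sin(th),np.cos(th)]])
print("yaw",th,"axis",wc-R@uc);print("res mm",1e3*((U-uc)@R.T+wc-W)@R)
# tray corners in wrist
for z,pts in((.018,[(293,352),(391,349)]),):
    a=[onz("wrist",p,z,T)[:2] for p in pts];v=a[1]-a[0];print("tray edge yaw",np.arctan2(v[1],v[0])-np.pi/2,np.linalg.norm(v))
# hubs, top visible ring
for k,p in {6:(133,238),5:(202,55),2:(652,230)}.items():
    print(k,P(*p,.10))
E
```

```text
yaw -1.357059953947271 axis [ 0.4125 -0.22  ]
res mm [[ 0.0244  0.0579]
 [-0.125   0.0913]
 [-0.1754  0.3319]
 [ 0.2759 -0.4811]]
tray edge yaw -1.3410855794511065 0.12451149285863132
6 [ 0.3458 -0.234 ]
5 [ 0.3555 -0.1843]
2 [ 0.4803 -0.2053]
```

```bash
cat >> h.py <<'E'
YAW=-1.358;AX=np.array([.4125,-.220])
def U(x,y):
    return AX+np.array([[np.cos(YAW),-np.sin(YAW)],[np.sin(YAW),np.cos(YAW)]])@[x,y]
E
python3 - <<'E'
from h import *
q=down(YAW+np.pi/2);p=U(-.038,0)
command_gripper(.5)
move_pose([*p,.24],q)
print(movel([*p,.131],v=.06,until_force=8),get_tcp_pos())
command_gripper(0);print(get_grip_width(),get_finger_force(),get_ft_force(),get_ft_torque(),get_tcp_pos())
z0=get_ft_force()
print(movel([*p,.141],v=.03,until_force=10),get_ft_force()-z0)
snap("wrist","w2");print(get_grip_width(),get_finger_force(),get_time())
E
```

```text
False [ 0.4047 -0.183   0.1313]
0.14673293354284297 30.00001162290573 [ 0.265  -0.7007  0.7561] [-0.0178 -0.0848 -0.0467] [ 0.4045 -0.1829  0.131 ]
False [ 0.414   0.7932 -0.7518]
0.141229099716221 29.998846650123596 6.8167
```

View pics/w2.png

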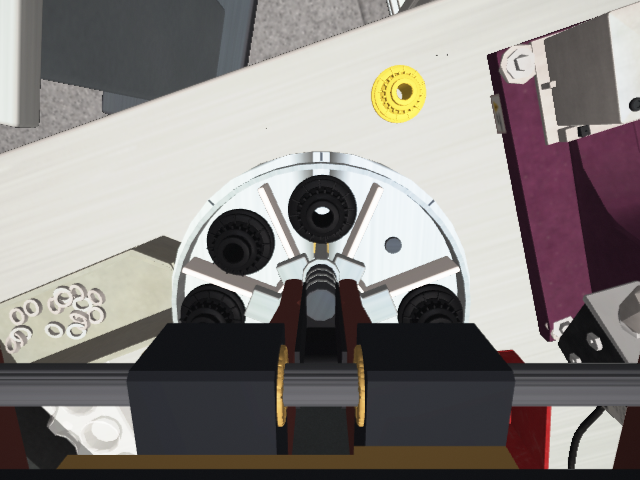

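```bash
python3 - <<'E'
from h import *
p=U(-.038,0)
im=cv2.imread("pics/w2.png");a=im[230:340,260:380]
movel([*p,.156],v=.03,until_force=12);print(get_grip_width(),get_finger_force(),get_ft_force())
im,_=snap("wrist","w3");b=im[230:340,260:380]
cv2.imwrite("pics/c3.png",cv2.resize(np.hstack([a,b]),None,fx=3.3,fy=3.3,interpolation=cv2.INTER_CUBIC))
E
```

```text
0.14215467342094296 29.99889224767685 [ 0.4992  0.5795 -0.3748]
```

View pics/c3.png

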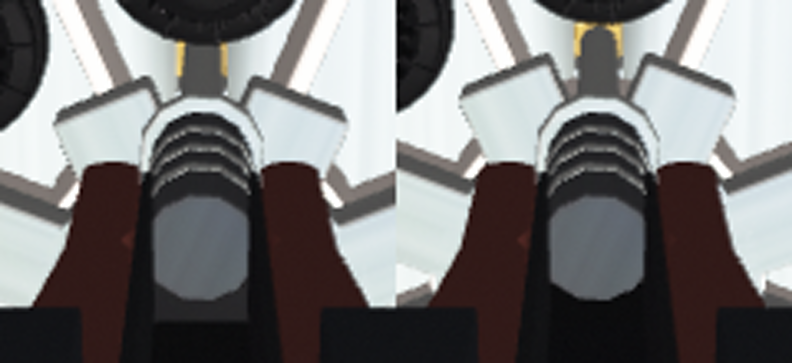

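```bash
python3 - <<'E'
from h import *
p=U(-.038,0)
movel([*p,.26],v=.15)
q=down(YAW+np.pi/4);n=U(.082,-.081)
movel([*n,.26],frame=q,v=.12)
f0=get_ft_force();print(get_grip_width(),f0)
hit=movel([*n,.17],v=.1,until_force=5);print(hit,get_tcp_pos())
if not hit:
    hit=movel([*n,.130],v=.03,until_force=4);print(hit,get_tcp_pos(),get_ft_force()-f0)
im,T=snap("wrist","w4")
print(n,get_time())
E
```

```text
0.14378685768091165 [ 0.2553  0.2036 -0.7611]
False [ 0.351  -0.3176  0.1705]
False [ 0.3508 -0.3174  0.1302] [-0.7138  0.0833  0.7421]
[ 0.3506 -0.3173] 12.3
```

View pics/w4.png

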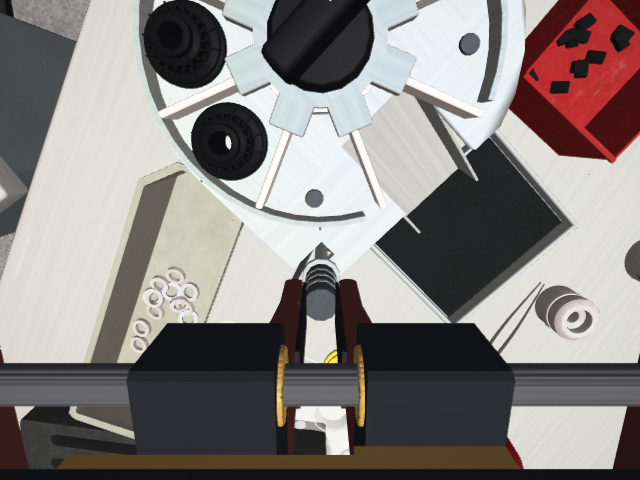

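```bash
python3 - <<'E'
from h import *
n=U(.082,-.081);f0=get_ft_force()
hit=movel([*n,.091],v=.025,until_force=5);print(hit,get_tcp_pos(),get_ft_force()-f0)
if get_tcp_pos()[2]<.098:
    command_gripper(.4);wait(.3);print(get_grip_width(),get_ft_force()-f0)
    z=get_tcp_pos();movel([z[0],z[1],.19],v=.08)
    # stand back to view: camera looks along -toolx, shift toolx so pin is in view
    im,T=snap("wrist","w5");c=im[150:400,200:440];cv2.imwrite("pics/c5.png",cv2.resize(c,None,fx=2.4,fy=2.4))
print(get_time())
E
```

```text
True [ 0.3507 -0.3173  0.0941] [ 0.3777 -0.5493  4.9417]
0.4023155561058288 [ 0.6837 -0.7638  0.4705]
15.8583
```

View pics/c5.png

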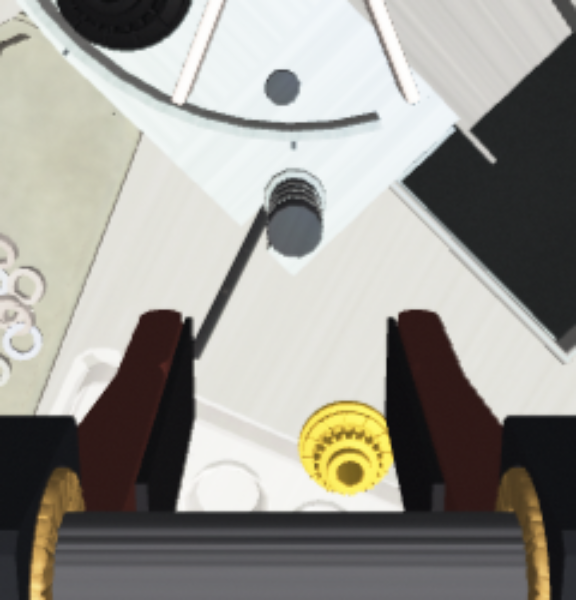

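```bash
python3 - <<'E'
from h import *
p=get_tcp_pos();movel([p[0],p[1],.27])
q=down(YAW+np.pi)
move_pose([*AX,.27],q);print(get_joint_pos())
print(movel([*AX,.136],v=.08,until_force=8),get_tcp_pos())
command_gripper(0);print(get_grip_width(),get_ft_force(),get_ft_torque())
for k in range(4):
    j=np.array(get_joint_pos());
    if k==0:j0=j.copy()
    t=j0.copy();t[5]+=(k+1)*np.pi/4;movej(list(t));wait(.8);print(k+1,get_ft_torque(),get_ft_force(),get_joint_pos()[5]-j0[5],get_grip_width())
im,T=snap("top","t2");print(get_time())
c=im[150:350,180:400];cv2.imwrite("pics/c6.png",cv2.resize(c,(660,600),interpolation=cv2.INTER_CUBIC))
E
```

```text
[-0.5156  0.0951  1.8853 -0.      1.1618 -2.2983]
False [ 0.4128 -0.2202  0.1364]
0.0046621322617554205 [-0.2116  0.3351 -0.1519] [ 0.0666 -0.1391  0.0359]
1 [ 0.0503 -0.1367  0.0716] [-0.0034  1.0387 -1.1351] 0.7853879417981326 0.006400612491854365
2 [-0.0429 -0.0756 -0.0348] [-0.1705  0.1437 -0.0102] 1.5707802840652358 0.0022775861063145217
3 [-0.0361  0.0021  0.0441] [ 0.0313 -0.4095 -0.07  ] 2.356149518605156 0.0035291885925330647
4 [ 0.0014  0.0104 -0.015 ] [-0.6472 -0.2233  0.2961] 3.1415662687677632 -0.0010477888710299442
27.2333
```

View pics/c6.png

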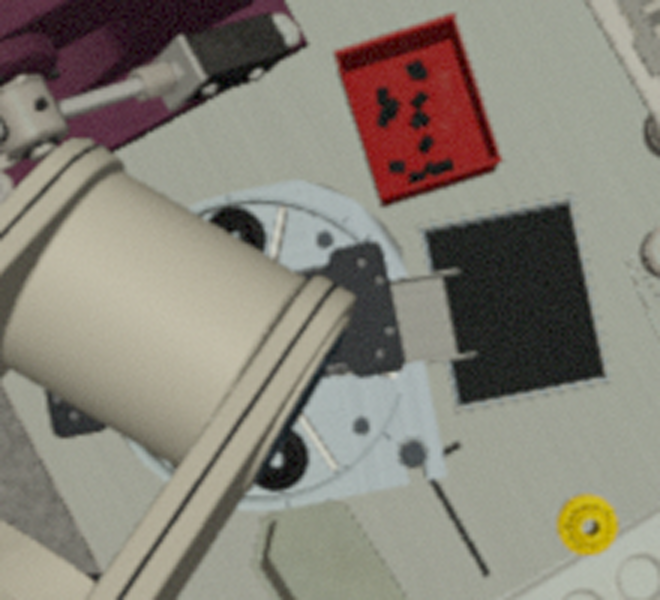

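```bash
python3 - <<'E'
from h import *
print(get_tcp_pos(),get_ee_rot(),get_grip_width(),get_finger_force())
im,T=snap("wrist","w7");cv2.imwrite("pics/c7.png",im[0:400])
E
```

```text
[ 0.4125 -0.22    0.136 ] [-0.      0.9943  0.1062  0.    ] 0.010993886894166473 0.0
```

View pics/c7.png

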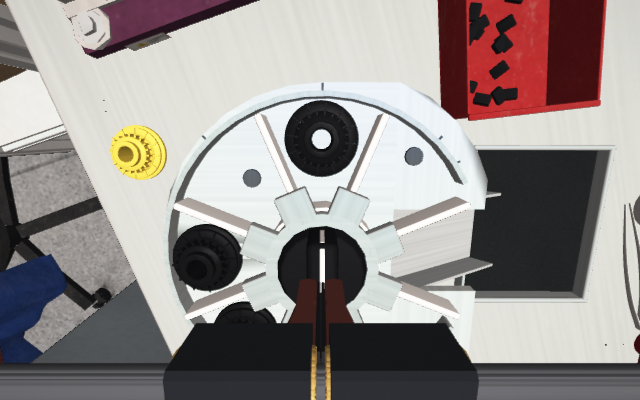

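```bash
python3 - <<'E'
from h import *
T1=np.load("pics/w1.npy");T7=np.load("pics/w7.npy")
im=cv2.imread("pics/w7.png",0)
for r in range(218,300,6): print(r,im[r,300:346:2])
for u in[(0,.026,.163),(-.007,.026,.163),(.007,.026,.163),(0,0,.163),(0,.02,.121)]:
    print(u,proj("wrist",[*U(*u[:2]),u[2]],T7),proj("wrist",[*U(*u[:2]),u[2]],T1))
E
```

```text
218 [217 222 223 221 224 223 219 222 224 225 224 224 226 225 225 221 223 226
 225 225 225 224 223]
224 [224 218 224 227 227 227 227 226 227 226 227 227 227 227 228 228 227 228
 227 228 225 226 228]
230 [223 201 101  17  18  11  11  13  14  13  92 120  71  13  13  14  15  17
  19  20  30 103 222]
236 [ 19  18  17  19  13  11  13  12  13  14 122 155  76  14  15  15  14  14
  18  21  20  21  21]
242 [ 31  31  31  29  12  13  13  16  16  14 170 226 142  14  15  14  14  15
  16  33  33  33  31]
248 [ 31  31  31  24  19  24  27  28  28  28  96 117  84  29  29  28  28  28
  21  24  32  32  32]
254 [ 31  31  31  20  20  25  29  30  31  30 241 253 232  33  33  33  32  28
  23  24  32  33  32]
260 [ 30  30  31  23  20  24  29  30  30  31 241 253 250  32  33  33  32  27
  22  24  31  31  31]
266 [ 29  29  29  23  19  24  28  30  30  30 241 253 250  32  34  32  31  29
  22  24  32  31  30]
272 [ 31  29  30  23  20  24  28  30  31  31 241 253 250  32  32  32  32  27
  23  27  30  29  30]
278 [ 30  29  30  30  23  26  29  30  29  30 241 253 250  32  32  33  33  30
  25  26  30  31  29]
284 [ 39  39  39  39  39  39  38  38  37  20 169  19  82  39  38  39  38  39
  39  38  39  39  30]
290 [ 38  39  39  39  39  40  39  38  37  18 168  18  22  39  39  39  39  39
  39  39  39  39  31]
296 [38 39 40 39 39 38 39 38 37 18 23 18 22 39 39 39 39 39 40 38 39 39 34]
(0, 0.026, 0.163) [321.1863 244.3879] [384.5158 196.6293]
(-0.007, 0.026, 0.163) [304.7745 244.3791] [384.7349 187.595 ]
(0.007, 0.026, 0.163) [337.5975 244.3967] [384.2993 205.5565]
(0, 0, 0.163) [321.1162 300.8245] [350.9734 197.2291]
(0, 0.02, 0.121) [320.9882 234.0252] [370.3068 189.4411]
```

```bash
python3 - <<'E'
from h import *
movel([*AX,.20],v=.1)
command_gripper(.4)
j=np.array(get_joint_pos());j[5]-=np.pi;movej(list(j))
movel([*AX,.140],v=.1)
print(movel([*AX,.113],v=.03,until_force=5),get_tcp_pos(),get_ft_force())
command_gripper(0);print(get_grip_width(),get_finger_force(),get_tcp_pos(),get_time())
E
```

```text
False [ 0.4126 -0.2201  0.1131] [ 0.3039 -0.0023  0.6814]
0.1576727087737998 29.999087154865265 [ 0.4128 -0.2207  0.1131] 33.7083
```

```bash
python3 - <<'E'
from h import *
j0=np.array(get_joint_pos());print(j0)
for k in range(4):
    for s in(.5,1.0):
        t=j0.copy();t[5]+=(k+s)*np.pi/4;movej(list(t))
        if s==.5:print("mid",get_ft_torque(),get_grip_width())
    wait(.7);print(k+1,get_ft_torque(),get_grip_width(),get_joint_pos()[5]-j0[5])
command_gripper(.4);wait(.5)
movel([*AX,.26],v=.12)
n=U(-.06,.09);move_pose([*n,.36],down(YAW))
im,T=snap("top","t3");print(get_time())
c=im[150:350,180:400];cv2.imwrite("pics/c8.png",cv2.resize(c,(660,600),interpolation=cv2.INTER_CUBIC))
E
```

```text
[-0.5159  0.3178  2.0296 -0.001   0.7932 -2.2991]
mid [-0.2123 -0.1416  0.4626] 0.15861405856489405
1 [0.324  0.4117 0.0152] 0.15549794784685697 0.7846830765151318
mid [0.4717 0.324  0.0066] 0.157433300393465
2 [ 0.9594  0.0943 -0.0204] 0.15560800661760027 1.5665425762232936
mid [ 0.9926 -0.0602 -0.0007] 0.15320733504783818
3 [ 0.9471 -0.1624 -0.0635] 0.15710246138413614 2.351982391631278
mid [ 0.919  -0.3763  0.0115] 0.1566499770356392
4 [ 0.8705 -0.4315 -0.0425] 0.1548550137818611 3.133005954199555
43.35
```

View pics/c8.png

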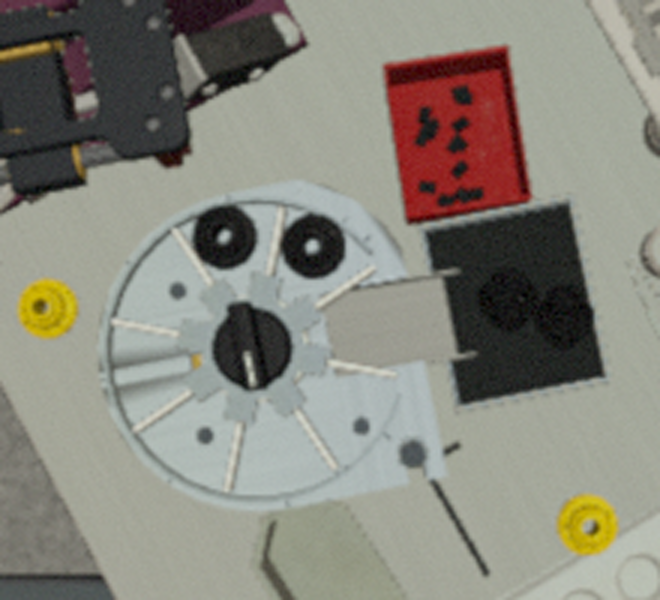

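```bash
python3 - <<'E'
from h import *
T5=np.load("pics/w5.npy");print("pin",onz("wrist",(322.5-.2,245-.2),.125,T5)[:2],U(.082,-.081))
n=U(.082,-.081);q=down(YAW+np.pi/4)
move_pose([*U(.04,-.03),.33],q)
movel([*n,.25],v=.15)
print(movel([*n,.081],v=.06,until_force=5),get_tcp_pos())
command_gripper(0);f0=get_ft_force();print(get_grip_width(),get_finger_force(),f0)
movel([*n,.26],v=.1);print(get_grip_width(),get_ft_force()-f0)
b=U(-.038,0);movel([*b,.26],frame=down(YAW+np.pi/2),v=.12);wait(.3)
f0=get_ft_force()
# origin = TCP - off ; park origin .085 at TCP~.081
z=get_tcp_pos()
hit=movel([*b,.188],v=.08,until_force=5);print(hit,get_tcp_pos())
hit=movel([*b,.155],v=.03,until_force=4);print(hit,get_tcp_pos(),get_ft_force()-f0)
snap("wrist","w8");print(get_time())
E
```

```text
pin [ 0.3507 -0.3164] [ 0.3506 -0.3173]
False [ 0.3507 -0.3174  0.0811]
0.17483428370246298 30.000250339508057 [-0.0672  0.4496  0.7447]
0.17301032902583977 [ 1.4723 -0.8357 -2.3395]
False [ 0.4048 -0.183   0.1884]
False [ 0.4046 -0.1829  0.1552] [-1.2789 -0.5807  0.4158]
54.5917
```

```bash
python3 - <<'E'
from h import *
b=U(-.038,0);f0=get_ft_force()
hit=movel([*b,.117],v=.02,until_force=5);print(hit,get_tcp_pos(),get_ft_force()-f0)
E
```

```text
True [ 0.4047 -0.183   0.1175] [-0.4356  0.5726  5.1105]
```

```bash
python3 - <<'E'
from h import *
command_gripper(.42);wait(.3)
movel([*U(-.038,0),.26],v=.1)
snap("wrist","w9")
p=U(.19,.03)
move_pose([*p,.27],down(YAW+np.pi/2))
im,T=snap("wrist","w10");print(get_tcp_pos(),get_joint_pos(),get_time())
print(proj("wrist",[*U(.168,0),.004],T))
a=cv2.imread("pics/w9.png");print(proj("wrist",[*U(-.038,0),.162],np.load("pics/w9.npy")))
cv2.imwrite("pics/c9.png",np.hstack([im[20:420,150:590],a[130:330,230:410].repeat(2,0).repeat(2,1)]))
E
```

```text
[ 0.4816 -0.3979  0.2699] [-0.7097  0.3489  1.557   0.0003  1.2367 -0.9233] 59.85
[294.8011 180.7273]
[321.3987 234.4712]
```

View pics/c9.png

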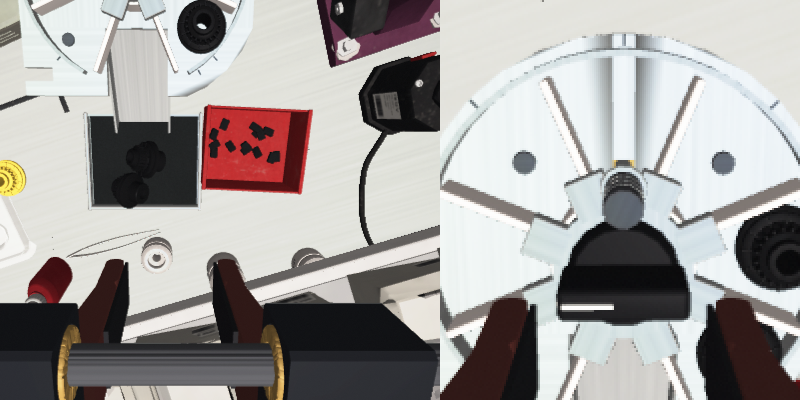

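```bash
python3 - <<'E'
from h import *
movel([*U(.168,.015),.17],v=.12)
im,T=snap("wrist","w11");u=proj("wrist",[*U(.168,0),.004],T);print(u,get_time())
x,y=int(u[0])-75,int(u[1])-72
c=im[max(y,0):y+150,x:x+185];print(x,max(y,0))
g=(255*(c/255.)**.45).astype(np.uint8)
cv2.imwrite("pics/c10.png",cv2.resize(g,None,fx=4,fy=4,interpolation=cv2.INTER_CUBIC))
E
```

```text
[303.6083 214.725 ] 60.9083
228 142
```

View pics/c10.png

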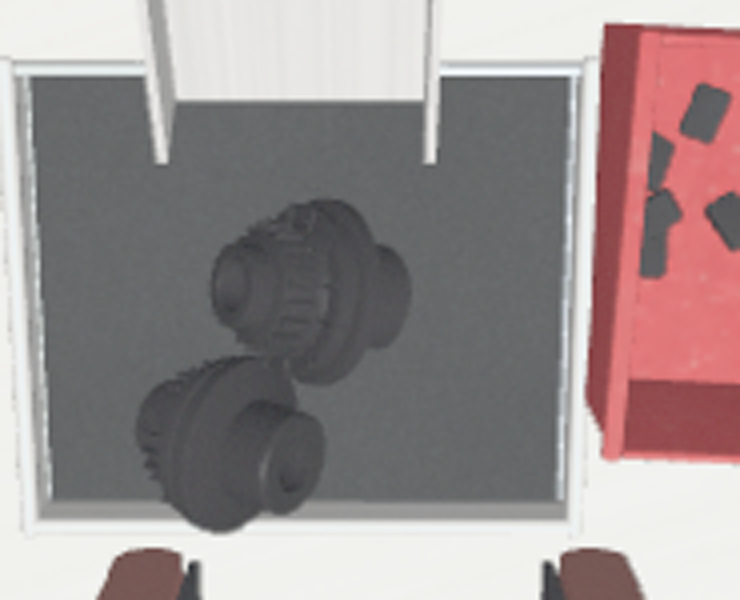

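```bash
cat >> h.py <<'E'
def binpose(im):
    h=cv2.cvtColor(im,cv2.COLOR_BGR2HSV)
    m=(((h[...,0]<8)|(h[...,0]>172))&(h[...,1]>140)&(h[...,2]>60)).astype(np.uint8)
    m[:,:260]=0;m[:140]=0;m[270:]=0;m[:,400:]=0
    cs,_=cv2.findContours(m,0,2);c=max(cs,key=cv2.contourArea)
    b=cv2.boxPoints(cv2.minAreaRect(c));w=np.array([onz("top",p,.058)[:2] for p in b])+[.0025,.004]
    e=[w[1]-w[0],w[2]-w[1]];L=[np.linalg.norm(v) for v in e]
    s=e[int(np.argmin(L))];a=np.arctan2(s[1],s[0])
    if a>np.pi/2:a-=np.pi
    if a<-np.pi/2:a+=np.pi
    return w.mean(0),a,L     # centre, world angle of bin x (short side)
E
python3 - <<'E'
from h import *
print("bin",binpose(cv2.imread("pics/t3.png")),binpose(cv2.imread("pics/top0.png")))
T=np.load("pics/w11.npy");P=lambda x,y,z:onz("wrist",(228+x/4-.4,142+y/4-.4),z,T)[:2]
inv=lambda w:np.array([[np.cos(YAW),np.sin(YAW)],[-np.sin(YAW),np.cos(YAW)]])@(w-AX)
print("trayctr",inv(P(305,295,.006)))
a,b=P(222,287,.027),P(405,295,.022);c=(a+b)/2;v=b-a
print("A",c,inv(c),np.linalg.norm(v),np.arctan2(v[1],v[0]))
a2,b2=P(150,415,.025),P(305,470,.028);v2=b2-a2;print("B",inv((a2+b2)/2),np.linalg.norm(v2),np.arctan2(v2[1],v2[0]))
th=np.arctan2(v[1],v[0])
if th<0: th=th
command_gripper(.72)
print("close ang",th,inverse_kinematics([*c,.1],down(th)))
move_pose([*c,.12],down(th))
print(movel([*c,.02],v=.08,until_force=6),movel([*c,-.012],v=.03,until_force=6),get_tcp_pos(),get_ft_force())
command_gripper(0);w=get_grip_width();print(w*88,get_finger_force())
if w>.1:
    movel([*c,.03],v=.05);wait(.2);print(get_grip_width()*88,get_finger_force(),get_ft_force())
snap("top","t4");snap("wrist","w12");print(get_time())
E
```

```text
bin (array([ 0.5543, -0.34  ]), np.float64(-1.4013887328984624), [np.float64(0.08067152074459086), np.float64(0.10291195831224667)]) (array([ 0.5701, -0.3142]), np.float64(-1.234068249045426), [np.float64(0.08010168074009835), np.float64(0.10469834200499215)])
trayctr [0.1682 0.0003]
A [ 0.45   -0.3792] [0.1636 0.0031] 0.03922768191996959 0.14346791914374132
B [ 0.197  -0.0162] 0.03592225126627526 -0.1177324848328843
close ang 0.14346791914374132 [-0.7204  0.491   1.7745 -0.      0.8761 -0.8639]
False False [ 0.4502 -0.3794 -0.0118] [-0.3233  0.2575  0.3809]
40.56013566649637 29.999910310143605
40.21531697805894 29.999943699804135 [ 0.4736  0.7847 -0.3432]
66.25
```

```bash
python3 - <<'E'
from h import *
for z in(0.02,.1,.2):
    print(z,[onz("top",p,z)[:2] for p in[(290,122),(290,145),(278,158)]], [onz("wrist",p,z,np.load("pics/w1.npy"))[:2] for p in[(535,250),(555,282),(600,300)]])
im=cv2.imread("pics/t4.png");print(binpose(im))
for z in (.15,.2,.25): print(z,[proj("top",[*(np.array([.554,-.34])+np.array([.022,.004])+s*np.array([.169,-.985])*-.089+t*np.array([.0375,0])),z]) for s in(-1,1) for t in (-1,1)])
E
```

```text
0.02 [array([ 0.7056, -0.2585]), array([ 0.6581, -0.2592]), array([ 0.6311, -0.2354])] [array([ 0.6531, -0.2587]), array([ 0.69  , -0.2923]), array([ 0.7518, -0.3039])]
0.1 [array([ 0.681 , -0.2627]), array([ 0.6371, -0.2634]), array([ 0.6123, -0.2414])] [array([ 0.6047, -0.2444]), array([ 0.6351, -0.272 ]), array([ 0.6859, -0.2815])]
0.2 [array([ 0.6502, -0.268 ]), array([ 0.611 , -0.2686]), array([ 0.5887, -0.2489])] [array([ 0.5442, -0.2264]), array([ 0.5664, -0.2466]), array([ 0.6035, -0.2535])]
(array([ 0.5646, -0.3384]), np.float64(-1.4053891956049942), [np.float64(0.0802759238283087), np.float64(0.08198253110443265)])
0.15 [array([378.9621, 185.3889]), array([379.116 , 143.4252]), array([279.0674, 201.2206]), array([279.7897, 159.155 ])]
0.2 [array([382.671 , 179.9708]), array([382.8115, 135.6257]), array([276.9941, 196.7175]), array([277.7703, 152.2583])]
0.25 [array([386.8356, 173.8871]), array([386.9581, 126.8739]), array([274.6659, 191.661 ]), array([275.5044, 144.5193])]
```

```bash
python3 - <<'E'
from h import *
p=get_tcp_pos();movel([p[0],p[1],.12],v=.12)
c,a,_=binpose(cv2.imread("pics/t3.png"));yd=np.array([-np.sin(a),np.cos(a)])
t=c-.022*yd;print(t,a)
movel([*t,.12],frame=down(a),v=.12);print(get_grip_width()*88)
print(movel([*t,.038],v=.06,until_force=6),get_tcp_pos())
command_gripper(.62);wait(.4)
movel([*t,.17],v=.12)
movel([*U(.195,-.005),.17],frame=down(YAW+np.pi/2),v=.15)
im,T=snap("wrist","w13");ti,_=snap("top","t5")
print(get_time(),binpose(ti))
# hub mask on the mat
b=im.astype(int);u=proj("wrist",[*U(.168,0),.006],T);print(u,b[int(u[1])-40,int(u[0])],b[int(u[1])-20:int(u[1])+40:5,int(u[0])-12].sum(1))
E
```

```text
[ 0.5327 -0.3438] -1.4013887328984624
40.389947084057795
False [ 0.5329 -0.3439  0.0384]
74.325 (array([ 0.5543, -0.34  ]), np.float64(-1.4053890256495045), [np.float64(0.08027676174973307), np.float64(0.10310841993110019)])
[326.3263 186.4684] [38 38 35] [109 105 106 105 106 109 108  84  58  60  42  52]
```

```bash
python3 - <<'E'
from h import *
im=cv2.imread("pics/w13.png");T=np.load("pics/w13.npy")
poly=np.array([proj("wrist",[*U(x,y),.006],T) for x,y in[(.122,-.058),(.122,.058),(.225,.058),(.225,-.058)]]).astype(np.int32)
m=np.zeros(im.shape[:2],np.uint8);cv2.fillPoly(m,[poly],1)
s=cv2.GaussianBlur(im,(5,5),0).astype(int).sum(2);m[(s>85)]=0
m[283:]=0
m=cv2.morphologyEx(m,cv2.MORPH_OPEN,np.ones((3,3)))
inv=lambda w:np.array([[np.cos(YAW),np.sin(YAW)],[-np.sin(YAW),np.cos(YAW)]])@(w-AX)
cs,_=cv2.findContours(m,0,2)
for c in cs:
    if cv2.contourArea(c)>60:
        r=cv2.minAreaRect(c);M=cv2.moments(c);ctr=(M["m10"]/M["m00"],M["m01"]/M["m00"])
        print(cv2.contourArea(c),r,ctr,inv(onz("wrist",ctr,.025,T)[:2]),cv2.boundingRect(c))
x,y,w,h=cv2.boundingRect(max(cs,key=cv2.contourArea))
for r in range(y-3,y+h+6,3): print(r,' '.join(f"{int(v/3):2d}" for v in s[r,x-4:x+w+5:2]))
E
```

```text
1546.0 ((307.84075927734375, 222.45855712890625), (41.98634338378906, 47.1782112121582), 73.61045837402344) (307.8364596808969, 222.6959896507115) [ 0.1967 -0.016 ] (284, 201, 49, 44)
198 35 36 36 35 34 35 35 35 35 35 35 35 35 36 36 36 35 35 34 34 35 35 35 36 36 35 36 36 36
201 35 35 35 35 35 35 35 34 34 34 35 33 32 29 27 24 23 26 30 31 34 35 35 36 36 36 36 36 36
204 34 35 35 35 35 35 35 33 32 30 25 18 15 14 15 17 18 18 18 19 25 33 35 35 36 36 36 35 35
207 34 34 34 34 35 33 29 23 19 17 16 16 16 18 20 20 19 19 18 17 17 24 33 35 36 36 35 35 35
210 35 35 34 32 25 18 17 17 17 18 17 17 19 20 20 20 20 19 18 18 17 18 28 35 36 36 35 35 35
213 34 34 32 23 16 17 17 17 18 18 18 20 21 21 20 20 17 14 13 13 14 15 24 33 35 35 36 36 36
216 34 34 28 20 18 18 18 19 20 19 20 21 21 21 20 18 15 14 14 13 12 13 15 18 22 29 35 36 36
219 34 33 25 19 18 20 20 20 20 20 22 22 22 21 19 17 17 16 16 15 16 18 19 19 19 21 31 35 35
222 35 33 24 20 19 19 20 21 20 21 22 22 22 20 19 19 18 18 18 18 20 20 19 19 19 20 26 34 35
225 35 34 27 18 17 18 20 21 21 22 22 22 22 21 20 19 19 19 19 22 21 20 20 21 20 20 25 35 36
228 34 34 33 24 18 18 21 21 21 22 22 21 22 21 20 20 20 20 23 27 21 19 20 21 20 20 27 35 35
231 35 35 34 31 22 18 21 21 21 22 22 22 22 21 20 20 20 20 25 27 20 18 18 19 19 22 32 35 35
234 35 35 35 35 31 23 20 21 21 22 21 22 22 20 19 19 20 20 22 22 19 16 14 16 19 28 35 36 36
237 35 35 35 36 36 32 22 20 20 22 22 22 21 20 19 18 18 18 19 21 20 19 19 20 25 34 36 35 35
240 48 48 48 48 49 47 44 34 22 21 21 21 21 21 20 19 18 18 25 32 27 26 32 41 47 48 49 48 48
243 100 100 100 100 99 100 100 98 82 49 26 22 21 20 20 20 29 56 88 98 96 95 98 100 100 99 99 99 99
246 208 208 207 207 207 208 208 208 208 197 160 108 68 55 68 110 172 202 207 207 207 207 207 207 207 207 207 207 207
249 217 217 217 217 217 217 217 217 217 218 218 217 213 211 214 218 219 220 219 219 219 219 219 219 219 220 220 220 220
```

```bash
python3 - <<'E'
from h import *
c=U(.1945,-.016);q=down(-.118)
command_gripper(.66)
move_pose([*c,.12],q)
print(movel([*c,.02],v=.08,until_force=6),movel([*c,-.007],v=.03,until_force=6),get_tcp_pos(),get_ft_force())
command_gripper(0);w=get_grip_width();print(w*88,get_finger_force())
if w>.1:
    movel([*c,.04],v=.05);wait(.2);print(get_grip_width()*88,get_finger_force(),get_ft_force())
snap("top","t6");snap("wrist","w14");print(get_time())
E
```

```text
False False [ 0.4381 -0.4136 -0.0068] [-0.793   0.5292 -0.069 ]
38.53881380990454 29.63340696558589
38.95204786189608 29.594120063411538 [ 0.3637 -0.6469 -0.1065]
79.3333
```

```bash
python3 - <<'E'
from h import *
p=get_tcp_pos();movel([p[0],p[1],.12],v=.12)
c,a,_=binpose(cv2.imread("pics/t5.png"));yd=np.array([-np.sin(a),np.cos(a)]);xd=np.array([np.cos(a),np.sin(a)])
t=c+.015*yd+.006*xd;print(t)
movel([*t,.12],frame=down(a+np.pi/2),v=.12);print(get_grip_width()*88)
print(movel([*t,.039],v=.06,until_force=6),get_tcp_pos())
command_gripper(.62);wait(.4)
movel([*t,.20],v=.12)
movel([*U(.168,.0),.28],v=.2)
im,T=snap("wrist","w15")
move_pose([.25,-.5,.30],down(-1.2));ti,_=snap("top","t7");c,a,L=binpose(ti);print(c,a,L,get_time())
# dark blobs in the bin (top view) and tray check
h=cv2.cvtColor(im,cv2.COLOR_BGR2HSV);u0=[proj("wrist",[*U(x,y),.006],T).astype(int) for x,y in[(.125,-.055),(.125,.055),(.212,.055),(.212,-.055)]]
m=np.zeros(im.shape[:2],np.uint8);cv2.fillPoly(m,[np.array(u0)],1);g=cv2.GaussianBlur(im,(5,5),0).astype(int).sum(2)
print("tray dark px",((g<85)&(m>0)).sum(),m.sum())
yd=np.array([-np.sin(a),np.cos(a)]);xd=np.array([np.cos(a),np.sin(a)])
k=np.zeros(im.shape[:2],np.uint8);cv2.fillPoly(k,[np.array([proj("top",[*(c-[.0025,.004]+sx*.036*xd+sy*.044*yd),.03]) for sx,sy in[(-1,-1),(1,-1),(1,1),(-1,1)]]).astype(np.int32)],1)
d=((ti.max(2)<70)&(k>0)).astype(np.uint8);d=cv2.morphologyEx(d,cv2.MORPH_OPEN,np.ones((3,3)))
for cc in cv2.findContours(d,0,2)[0]:
    M=cv2.moments(cc)
    if M["m00"]>40:
        w=onz("top",(M["m10"]/M["m00"],M["m01"]/M["m00"]),.025)[:2]+[.0025,.004]-c;print("blob",M["m00"],w@xd,w@yd,cv2.boundingRect(cc))
for n,f in(("t3",0),("t7",0)):
    i=cv2.imread(f"pics/{n}.png");hh=cv2.cvtColor(i,cv2.COLOR_BGR2HSV)
x,y,w,hh=cv2.boundingRect(k)
for r in range(y-2,y+hh+2,2):print(r,' '.join("#" if v<70 else "." for v in ti[r,x-3:x+w+4].max(1)))
E
```

```text
[ 0.5701 -0.3435]
38.559509142003115
False [ 0.5704 -0.3437  0.0395]
[ 0.5543 -0.3401] -1.4053888556842933 [np.float64(0.08042459681136231), np.float64(0.10310844518069864)] 87.3417
tray dark px 0 7139
blob 533.0 -0.00027119285886247654 -0.004101148183731568 (320, 179, 23, 39)
170 . . . . . . . . . . . . . . . . . . . . . . . . . . . . . . . . . . . # . . # . # . . . . . . . . .
172 . . . . . . . . . . . . . . . . # . # # . # . # . # . . . # # # # . # . . . . . # . . . . . . . . .
174 . . . . # # . # # # . # # # # # # . # . # . # # # . . . . . . . . . . . . . . . . # . . . . . . . .
176 . . . # # # # # # # # . . . . . . . . . . . . . . . . . . . . . . . . . . . . . . . . . . . . . . .
178 . . . . . . . . . . . . . . . . . . . . . . . . . . . . . . . . . . . . . . . . . . . . . . . . . .
180 . . . . . . . . . . . . . . . . . . . . . . . # # # # # # . . . . . . . . . . . . . . . . . . . . .
182 . . . . . . . . . . . . . . . . . . . . # # # # # # # # # # . . . . . . . . . . . . # . . . . . . .
184 . . . . . . . . . . . . . . . . . . . # # # # # # # # # # # # # # # . . . . . . . . . . . 
[... 1285 characters left out ...]
 . . # # # # # # # # # # # # # # # # # # # # # . . . . . . . . . . . . . . .
212 . . . . . . . . . . . . . # # # # # # # # # # # # # # # # # # # # # . . . . . . . . . . . . . # . .
214 . . . . . . . . . . . . . . . . . # # # # # # # # # # # # # # # # # . . . . . . . . . . . . . . . .
216 . . . . . . . . . . . . . . . . . . . # # # # # # # # # # # # . . . . . . . . . . . . . . . . . . .
218 . . . . . . . . . . . . . . . . . . . . # . . . . . . . . . . . . . . . . . . . . . . . . . . . . .
220 . . . . . . . . . . . . . . . . . . . . . . . . . . . . . . . . . . . . . . . . . . . . . . . . . .
222 . . . . . . . . . . . . . . . . . . # . . . . . . . . . . . . . . . . . . . . . . . . # # # # # # #
```

```bash
python3 -c "
from station import *
wait(.5);print(job_done(),get_time())"
```

```text
the job is handed in; nothing more can be done
the job is handed in; nothing more can be done
```

I handed the job in at about 88 s. The dial is four clicks on with the pin fully down in its bore, the two finished hubs (2 and 4) are in the red bin, and the two curing hubs were still in the dial in the last views of it. The bottle and hex key were left alone, but I don't have the judge's verdict.

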